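Work a length of tube past the stake into the stock bay

ROBOT

A 7-joint arm with a two-finger parallel gripper is mounted at the origin on the work surface. World frame = base frame: x ahead of the robot, y to its left, z up, the work surface at z = 0. Lengths are in m, angles in rad, forces in N, time in s.
With the tool pointing down it reaches from about 0.425 to 1.025 m from the base axis. Payload 9.4 kg.
Tool frame: the origin (TCP) lies at the very end of the fingers, on their centre line; the grasp point (between the pads) lies 19 mm behind it; z points along the fingers, y is the line along which they close (so a half turn about z gives the same grasp; the last joint's range is limited). The gripper opens to 85 mm and grips with 20 to 120 N. Pads are 22 mm wide; open, the fingers measure 114 mm over their backs; the gripper's body (76 mm by 85 mm) begins 54 mm behind the grasp point. The pads swing forward as they close: fully open they stand 13 mm farther back than shut.
Start: joints at [-1.414, 0.599, -0.003, 1.599, 0.002, 0.943, -0.08], TCP at [0.168, 0.705, 0.206] pointing down, gripper open.
Joint ranges: [-2.57, 2.57], [-0.35, 1.97], [-1.29, 1.29], [0.11, 2.56], [-1.05, 4.19], [0.11, 1.86], [-2.63, 2.63]. Speed limits (rad/s): [2.22, 2.22, 3.01, 3.01, 3.14, 3.14, 3.14].

INTERFACE

Orientations are given as [roll, pitch, yaw] about the fixed x, y, z axes, in that order (R = Rz(yaw) Ry(pitch) Rx(roll)).
In Python, from plant import arm gives the robot as it stands.
- The arm moves only by the tool arm_command, never from a script. Its argument "commands" is a list of rows, each an object with "xyz": the shift along the tool's x, y, z in mm, a list of three; "rot": the turn, a rotation vector about the tool's x, y, z in degrees, a list of three; "gripper": the opening, from 0 (shut) to 1 (fully open). In form: [{"xyz": [x, y, z], "rot": [rx, ry, rz], "gripper": gripper}, ...]. A call has 1 to 12 rows; each row shifts and turns the commanded pose from where the row before left it, along the tool's axes as they then stand; what a row does not reach is not made up. A row lasts 1/8 s, in which the tool goes at most 62.5 mm and 10.7 degrees, less where a joint would pass 70% of its speed; a pose out of reach is approached as far as the arm can. A call is refused whole if a number of a shift passes 62.5 or a number of a turn 10.7, either way. A call with a gripper value outside its range is refused whole. The fingers move at their own pace and stop on an object; "newtons" is the grip in N (left out, the last holds). Time passes only in rows, so rows that do not move let the fingers close. It gives the time, the measured TCP pose, the force, the opening and the grip force at its end, in the units of the state.
- arm.read_state(): the state, without advancing time (a new reading comes with each control period).
- arm.camera(name): name is "side" or "top" or "wrist"; returns (picture, depth): 420x560x3 uint8, red, green, blue; 420x560 float32, m along the optical axis (not along the pixel's ray), 0 where there is no reading.
- arm.camera_params(name): a dict with "camera_matrix" (3x3 intrinsics, pixels), "dist" ([k1, k2, p1, p2, k3] as OpenCV has them; the pictures are not rectified), "R" (3x3) and "t" (3): a world point X has camera coordinates R X + t; the wrist camera has in their place "T_tool_cam" (4x4, takes a point from camera to tool coordinates, whose origin is the TCP and whose axes are the flange's). Camera axes: x right, y down, z forward; pixel columns grow to the right and rows downward; lengths in m; the calibration is good to about 2 mm. A picture is of the moment at which its call begins: read the wrist's pose just before it. camera_params takes no time and is no camera call.
- arm.close_job(): hands the job in; it is judged then, once.
The state is a dict: "clock": time; "qpos": joint angles; "qvel": joint speeds; "joint_torque": joint torques, N m; "tool_pos": TCP position; "ee_rot": TCP orientation; "ft_force": force on the tool from outside, world axes, zero at the start; "moment": the same for the moment, N m; "finger_gap": finger opening in m; "grip_force": force on a finger pad.
Only numpy, scipy, OpenCV 4.12 (cv2) and the standard library are available. Lean on these libraries where they do the work, as an engineer would, in place of code of your own. Each camera call takes 0.05 s, during which the arm holds its last target. There are 200 camera calls.

TASK

Put the loose length of square tube away in the stock bay: push it along the bench with your fingertips, one end and then the other, so that one end is angled in behind the stake first and the other end then swings in, until the whole tube lies flat against the back rail, behind the stake. Only push the tube, gently: do not grip it or lift it off the bench, and leave the other loose things where they are.

Things in the scene. Friction and masses are not known exactly. Their poses are not given: they have to be found in the camera images.
- bay: the stock bay, fixed to the bench: a grey angle-iron back rail, 50 mm tall, with a plate across each end, open above and towards the robot. Origin at bench height, mid-length, on the rail's front face (which stock lies against); x points square into that face, so the inside of the bay is at negative x; y runs along it, z up. Behind the face are 55 mm of rail.
- plate_left (a point): foot of the bay's end plate at its +y end: the middle of the plate's inner face, 200 mm from the bay's origin. Plate 50 mm tall, 5 mm thick, reaching 90 mm out from the rail's face
- plate_right (a point): the same for the plate at the bay's -y end; 400 mm are free between the plates
- stake: the stake: a fixed round steel post, 34 mm diameter, 66 mm tall, in one of two floor sockets at the bay's open side. Origin at bench height on its axis, axes parallel to the bay's; in the bay's frame it is at x -82 mm, y -120 or +120 mm (varies): 65 mm free between it and the rail, and 303 mm, less than the tube's length, between it and the farther end plate.
- socket: the other socket, empty: a ring flush with the bench (it obstructs nothing), 54 mm diameter, at x = -82 mm on the other side of the bay (y of the other sign). Origin at its centre.
- tube: the loose length of plain square steel tube lying on the bench in front of the bay, 340 mm long, 30 x 30 mm, both ends closed with black plugs, about 0.4 to 0.85 kg. Origin at the middle of its underside; y along its length, z up. At the start its y axis is within 0.2 rad of the bay's y axis.
- tube_left (a point): centre of the tube's end face at its own +y end (170 mm from the middle, 15 mm above the underside), on the robot's left at the start
- tube_right (a point): centre of the tube's end face at its own -y end, on the robot's right at the start
- spray_can: bystander, loose, to be left alone: spray can standing upright, 52 mm diameter, 170 mm tall; origin at the centre of its underside
- paint_tin: bystander, loose, to be left alone: small steel paint tin standing upright, 84 mm diameter, 80 mm tall; origin at the centre of its underside
- flange: bystander, loose, to be left alone: round steel pipe flange lying flat, 96 mm diameter, 32 mm tall; origin at the centre of its underside
- pulley: bystander, loose, to be left alone: round steel pulley wheel lying flat, 80 mm diameter, 28 mm tall; origin at the centre of its underside
- hammer: bystander, loose, to be left alone: hammer lying on the bench
- wrench: bystander, loose, to be left alone: spanner lying on the bench
- wire_brush: bystander, loose, to be left alone: brush lying on the bench
Not all that is in view belongs to the job. Leave any blue look-alike of the stake alone.

How it is judged:
By the outcome, as a careful person would: the job done as asked, in the order asked, and still so for the second after the job is handed in, with the robot touching nothing.
It also fails if it takes over 66 s, if anything falls off the work surface, if the arm or the gripper's body presses on something with over 40 N, if the wrist force passes 120 N, or if a joint passes its speed limit or range.

## Working session

There is one attempt and no reset: what is moved stays moved. The work goes in short steps, Python scripts to look and compute and a tool call to move; the robot and the scene stay as the last step left them, time stands still between calls to the robot, and variables do not carry over. Pictures are saved under pics/ and viewed, at most 10 in all, crops included, and the job is handed in when it is done.

Besides the shell and the picture viewer there is one more tool, called as name([rows], argument=value, ...), one row to a line, values as JSON. arm_command: Moves the arm, as the interface text tells. Its arguments: {"type":"object","properties":{"commands":{"type":"array","items":{"type":"object","properties":{"xyz":{"type":"array","items":{"type":"number"}},"rot":{"type":"array","items":{"type":"number"}},"gripper":{"type":"number"}}}},"newtons":{"type":"number"}},"required":["commands"]}

```bash
mkdir -p pics; ls
python3 - <<'E'
from plant import arm
import cv2,numpy as np
for n in("top","side"):
    p,d=arm.camera(n);cv2.imwrite(f"pics/{n}0.png",p[:,:,::-1]);np.savez(f"{n}0.npz",p=p,d=d)
    c=arm.camera_params(n);print(n,c)
s=arm.read_state();print(s)
E
```

```text
pics
top {'camera_matrix': array([[469.18568853,   0.        , 283.38950373],
       [  0.        , 469.18568853, 212.2051332 ],
       [  0.        ,   0.        ,   1.        ]]), 'dist': array([0.04895845, 0.        , 0.        , 0.        , 0.        ]), 'R': array([[ 0.01013491, -0.99994512, -0.0026517 ],
       [-0.97798783, -0.00935958, -0.20845191],
       [ 0.20841565,  0.00470597, -0.97802902]]), 't': array([0.02478037, 0.52668517, 1.19832146])}
side {'camera_matrix': array([[526.85862488,   0.        , 282.21382507],
       [  0.        , 526.85862488, 208.05519599],
       [  0.        ,   0.        ,   1.        ]]), 'dist': array([-0.12693859,  0.        ,  0.        ,  0.        ,  0.        ]), 'R': array([[-0.99590446, -0.0903763 ,  0.00253595],
       [-0.05566512,  0.59081864, -0.80488181],
       [ 0.07124396, -0.80172655, -0.59342973]]), 't': array([0.50516381, 0.05422038, 1.31847864])}
{'clock': 0.1, 'qpos': array([-1.41369256,  0.60002693, -0.00255157,  1.60002312,  0.00177999,
        0.94290816, -0.07979217]), 'qvel': array([-5.01934589e-04, -4.30461739e-03, -5.69641735e-04, -1.18739223e-03,
        1.14363204e-03, -4.77826718e-05,  6.28383067e-04]), 'joint_torque': array([ 5.56772939e-03, -7.77989674e+01,  1.56997863e+00, -2.58621007e+01,
        1.26797546e-02,  5.53484962e-03, -8.53683417e-06]), 'tool_pos': array([0.16786905, 0.704844  , 0.20572591]), 'ee_rot': array([-3.14023357e+00,  1.06956177e-04,  2.90785025e+00]), 'ft_force': array([ 0.3186148 , -0.42327088,  0.80960283]), 'moment': array([ 0.00667832, -0.03567529,  0.00303205]), 'grip_force': 0.0, 'finger_gap': 0.0858040158450473}
```

View pics/top0.png

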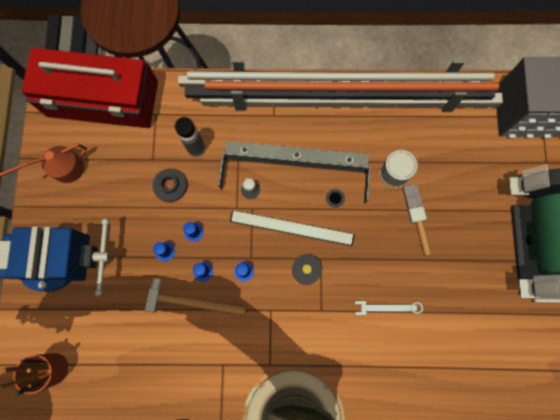

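View pics/side0.png

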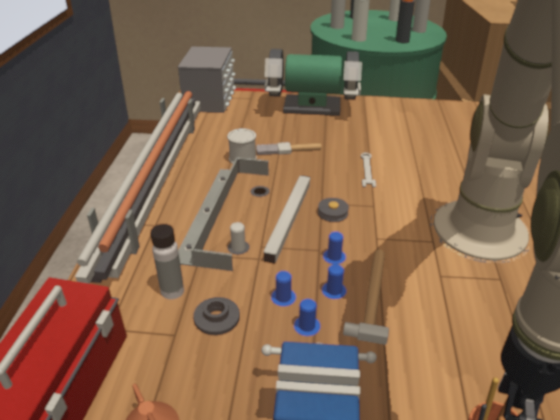

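```bash
cat > h.py <<'E'
import cv2,numpy as np
from plant import arm
def cloud(n,p=None,d=None):
    if d is None: p,d=arm.camera(n)
    c=arm.camera_params(n);h,w=d.shape
    u,v=np.meshgrid(np.arange(w),np.arange(h))
    q=cv2.undistortPoints(np.stack([u,v],-1).reshape(-1,1,2).astype(float),c["camera_matrix"],c["dist"])[:,0]
    X=np.c_[q,np.ones(len(q))]*d.reshape(-1,1)
    return p,((X-c["t"])@c["R"]).reshape(h,w,3)
def ray(n,uv,z):
    c=arm.camera_params(n)
    q=cv2.undistortPoints(np.array(uv,float).reshape(-1,1,2),c["camera_matrix"],c["dist"])[:,0]
    D=np.c_[q,np.ones(len(q))]@c["R"];o=-c["R"].T@c["t"]
    return o+D*((z-o[2])/D[:,2])[:,None]
def plane_mask(W,z0,z1,box):
    x0,x1,y0,y1=box
    return ((W[...,2]>z0)&(W[...,2]<z1)&(W[...,0]>x0)&(W[...,0]<x1)&(W[...,1]>y0)&(W[...,1]<y1)).astype(np.uint8)
E
python3 - <<'E'
from h import *
z=np.load("top0.npz");p,W=cloud("top",z["p"],z["d"])
img=cv2.resize(p[130:290,140:380,::-1],None,fx=3.3,fy=3.3,interpolation=cv2.INTER_CUBIC);cv2.imwrite("pics/crop.png",img)
def show(v,u): print((u,v),W[v,u].round(4))
for u,v in[(290,228),(250,187),(245,155),(340,158),(150+43,232),(306,269),(300,320),(335,198),(187,125),(400,160)]: show(v,u)
g=p.astype(int);hsv=cv2.cvtColor(p,cv2.COLOR_RGB2HSV)
m=plane_mask(W,.02,.04,(.3,1,-.4,.4))
m[:205]=0;m[250:]=0;m[:,:225]=0;m[:,360:]=0
cs,_=cv2.findContours(m,0,2)
c=max(cs,key=cv2.contourArea);r=cv2.minAreaRect(c);b=cv2.boxPoints(r);print(r)
print(ray("top",b,.03).round(4))
E
```

```text
(290, 228) [0.4883 0.0117 0.0299]
(250, 187) [0.5928 0.1202 0.0645]
(245, 155) [0.6902 0.138  0.0424]
(340, 158) [ 0.6971 -0.1296  0.0034]
(193, 232) [0.4693 0.2669 0.0635]
(306, 269) [ 0.3785 -0.0317  0.0257]
(300, 320) [ 0.2459 -0.0169 -0.002 ]
(335, 198) [ 0.5802 -0.1142  0.0009]
(187, 125) [0.7253 0.2748 0.1665]
(400, 160) [ 0.6686 -0.2816  0.0745]
((291.85089111328125, 227.72366333007812), (125.12545013427734, 11.50606632232666), 11.17383861541748)
[[ 0.5054  0.1766  0.03  ]
 [ 0.5368  0.1716  0.03  ]
 [ 0.473  -0.1619  0.03  ]
 [ 0.4423 -0.1552  0.03  ]]
```

View pics/crop.png

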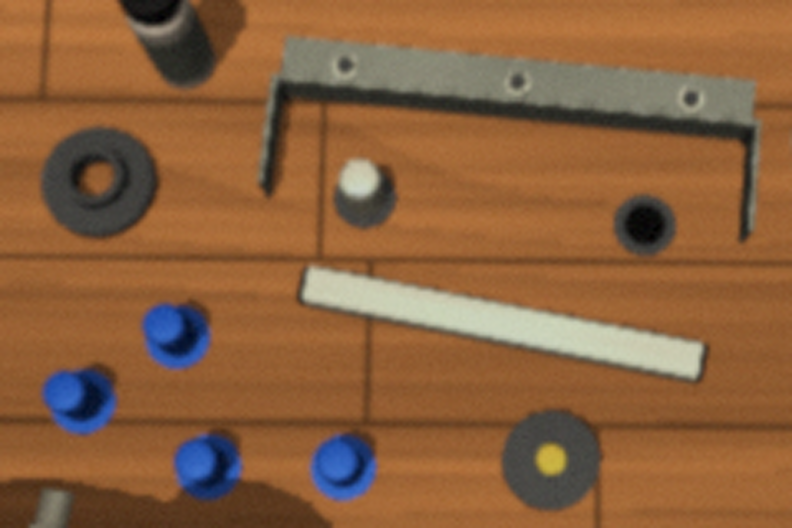

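```bash
cat >> h.py <<'E'
def tube(W,B,zlo=.024,zhi=.036,box=None):
    """tube top face from the depth cloud: ends in bay frame"""
    m=plane_mask(W,zlo,zhi,box or (.35,.72,-.36,.3))
    n,l,s,_=cv2.connectedComponentsWithStats(m)
    for i in np.argsort(-s[1:,4])+1:
        c,_=cv2.findContours((l==i).astype(np.uint8),0,2);c=max(c,key=cv2.contourArea)
        r=cv2.minAreaRect(c)
        if max(r[1])>90 and min(r[1])<20:
            P=ray("top",cv2.boxPoints(r),.03)[:,:2]
            (a,b),_=(P[:2],0)
            if np.linalg.norm(P[0]-P[1])>np.linalg.norm(P[1]-P[2]): P=np.roll(P,-1,0)
            e=np.array([(P[0]+P[1])/2,(P[2]+P[3])/2]);e=e[np.argsort(-e[:,1])]
            return e
    return None
def tobay(P,B): 
    o,a=B[:2],B[2];R=np.array([[np.cos(a),-np.sin(a)],[np.sin(a),np.cos(a)]])
    return (np.atleast_2d(P)-o)@R
def tow(P,B):
    o,a=B[:2],B[2];R=np.array([[np.cos(a),-np.sin(a)],[np.sin(a),np.cos(a)]])
    return np.atleast_2d(P)@R.T+o
E
python3 - <<'E'
from h import *
z=np.load("top0.npz");p,W=cloud("top",z["p"],z["d"])
# rail top: z .045-.055
m=plane_mask(W,.044,.056,(.58,.8,-.26,.26));n,l,s,_=cv2.connectedComponentsWithStats(m)
i=1+np.argmax(s[1:,4]);print(s[1:],i)
ys,xs=np.where(l==i);P=W[ys,xs][:,:2]
# front edge: per column lowest row for columns well inside
F=[];K=[]
for u in range(235,362):
    r=ys[xs==u]
    if len(r): F.append((u,r.max()+.5));K.append((u,r.min()-.5))
for Q in(F,K):
    Q=ray("top",Q,.05)[:,:2];k=np.polyfit(Q[:,1],Q[:,0],1)
    for _ in range(5):
        e=Q[:,0]-np.polyval(k,Q[:,1]);g=abs(e)<.004;k=np.polyfit(Q[g,1],Q[g,0],1)
    print("edge",k,g.sum(),"yaw",-np.arctan(k[0]))
# stake top
ms=plane_mask(W,.055,.075,(.55,.65,.06,.18));n,l,s,c=cv2.connectedComponentsWithStats(ms);j=1+np.argmax(s[1:,4])
st=ray("top",c[j],.066);print("stake",st,s[j])
hsv=cv2.cvtColor(p,cv2.COLOR_RGB2HSV)
mk=(hsv[...,1]<110).astype(np.uint8);mk[:185]=0;mk[212:]=0;mk[:,:322]=0;mk[:,350:]=0
n,l,s,c=cv2.connectedComponentsWithStats(mk);j=1+np.argmax(s[1:,4]);print("socket",ray("top",c[j],0),s[j])
print(tube(W,None))
# side view stake top & rail
for n_,lo,hi in(("tin",.07,.09),("can",.15,.18),("fl",.02,.036)):
    q=plane_mask(W,lo,hi,(.6,.9,-.4,.4));nn,l,s,c=cv2.connectedComponentsWithStats(q);print(n_,[(ray("top",c[k],hi-.01).round(3).tolist(),s[k,4]) for k in range(1,nn) if s[k,4]>60])
E
```

```text
[[201 140   2   7   8]
 [221 153 150  42 410]
 [385 162   1   1   1]
 [384 164   2   8  10]
 [218 168   4  18  37]
 [385 173   3   4   6]
 [388 177   3   4   6]
 [255 184   1   1   1]
 [247 186   9   6  12]
 [244 189   2   2   2]] 2
edge [0.09100854 0.67095706] 127 yaw -0.09075851849546825
edge [0.09076263 0.67748839] 127 yaw -0.09051462813447574
stake [[0.59947508 0.12376426 0.066     ]] [243 179  13  12 125]
socket [[ 0.58113422 -0.11387832  0.        ]] [326 189  19  18 246]
[[ 0.52214733  0.17388132]
 [ 0.45793836 -0.15859561]]
tin [([[0.897, 0.251, 0.08]], np.int32(92)), ([[0.88, -0.1, 0.08]], np.int32(1520)), ([[0.653, -0.282, 0.08]], np.int32(765))]
can [([[0.721, 0.281, 0.17]], np.int32(328))]
fl [([[0.852, -0.066, 0.026]], np.int32(579)), ([[0.67, -0.014, 0.026]], np.int32(282)), ([[0.621, 0.352, 0.026]], np.int32(113))]
```

The grey post at (250,187), symmetric with the empty socket at (335,198) about the bay, is the stake; the blue ones at (193,232), (164,251), (203,270) and (244,270) are look-alikes. The crop confirms this. I'll go to the left end first, fingers shut.

arm_command([
  {"xyz":[-39,-33,0],"gripper":0},
  {"xyz":[-39,-33,0],"gripper":0},
  {"xyz":[-39,-33,0],"gripper":0},
  {"xyz":[-39,-33,0],"gripper":0},
  {"xyz":[-39,-33,0],"gripper":0},
  {"xyz":[-39,-33,0],"gripper":0},
  {"xyz":[-39,-33,0],"gripper":0},
  {"xyz":[-39,-33,0],"gripper":0},
  {"xyz":[-39,-33,0],"gripper":0},
  {"xyz":[-39,-33,0],"gripper":0},
  {"xyz":[-39,-34,0],"gripper":0},
  {"xyz":[-38,-34,0],"gripper":0},
])

```text
$.commands[0]: bad value
```

```bash
cat >> h.py <<'E'
B=np.array([.672,-.002,-.086])
def report(targets=(),look=True):
    s=arm.read_state();p=s["tool_pos"];y=s["ee_rot"][2];al=(np.pi-y+np.pi)%(2*np.pi)-np.pi
    print("t",round(s["clock"],2),"tcp",p.round(4),"rp",s["ee_rot"][:2].round(3),"alpha",al.round(3),"F",s["ft_force"].round(1),"gap",round(s["finger_gap"],4))
    X=np.array([-np.cos(al),np.sin(al)]);Y=np.array([np.sin(al),np.cos(al)])
    print("tcp bay",(tobay(p[:2],B)[0]*1000).round(1))
    if look:
        _,W=cloud("top");e=tube(W,B)
        if e is not None:
            b=tobay(e,B)*1000;u=b[0]-b[1];print("tube bay L,R",b.round(1).tolist(),"len",np.linalg.norm(u).round(1),"phi",np.arctan2(u[0],u[1]).round(3), "world",e.round(4).tolist())
    for t in targets:
        d=np.array(t[:2])-p[:2];print("to",np.round(t,4),"tool d mm",(d@X*1000).round(1),(d@Y*1000).round(1))
E
python3 - <<'E'
from h import *
report([(.5287,.2084)])
E
```

```text
t 0.1 tcp [0.1679 0.7048 0.2057] rp [-3.14  0.  ] alpha 0.234 F [ 0.3 -0.4  0.8] gap 0.0858
tcp bay [-563.   660.9]
tube bay L,R [[-164.9, 162.4], [-199.7, -174.4]] len 338.6 phi 0.103 world [[0.5216, 0.174], [0.458, -0.1586]]
to [0.5287 0.2084] tool d mm -466.0 -399.4
```

arm_command([
  {"xyz":[-39,-33,0],"rot":[0,0,0],"gripper":0},
  {"xyz":[-39,-33,0],"rot":[0,0,0],"gripper":0},
  {"xyz":[-39,-33,0],"rot":[0,0,0],"gripper":0},
  {"xyz":[-39,-33,0],"rot":[0,0,0],"gripper":0},
  {"xyz":[-39,-33,0],"rot":[0,0,0],"gripper":0},
  {"xyz":[-39,-33,0],"rot":[0,0,0],"gripper":0},
  {"xyz":[-39,-33,0],"rot":[0,0,0],"gripper":0},
  {"xyz":[-39,-33,0],"rot":[0,0,0],"gripper":0},
  {"xyz":[-39,-33,0],"rot":[0,0,0],"gripper":0},
  {"xyz":[-39,-33,0],"rot":[0,0,0],"gripper":0},
  {"xyz":[-39,-34,0],"rot":[0,0,0],"gripper":0},
  {"xyz":[-38,-34,0],"rot":[0,0,-2.5],"gripper":0},
])

```text
clock: 1.65
tool_pos: [0.5309, 0.2085, 0.2065]
ee_rot: [-3.142, 0.0, 2.952]
ft_force: [-0.2, -0.2, 0.8]
finger_gap: -0.0
grip_force: 0.0
```

Run:
```python
from h import *
report([(.5287,.2084)])
```

```text
t 1.65 tcp [0.5309 0.2085 0.2065] rp [-3.142  0.   ] alpha 0.189 F [-0.2 -0.2  0.8] gap -0.0
tcp bay [-158.7  197.6]
tube bay L,R [[-166.6, 146.9], [-199.6, -173.9]] len 322.5 phi 0.102 world [[0.5186, 0.1587], [0.4582, -0.1582]]
to [0.5287 0.2084] tool d mm 2.1 -0.5
```

arm_command([
  {"xyz":[2,0,49],"rot":[0,0,0],"gripper":0},
  {"xyz":[0,0,49],"rot":[0,0,0],"gripper":0},
  {"xyz":[0,0,49],"rot":[0,0,0],"gripper":0},
  {"xyz":[0,0,34],"rot":[0,0,0],"gripper":0},
  {"xyz":[0,0,15],"rot":[0,0,0],"gripper":0},
  {"xyz":[0,-8,0],"rot":[0,0,0],"gripper":0},
  {"xyz":[0,-8,0],"rot":[0,0,0],"gripper":0},
  {"xyz":[0,-6,0],"rot":[0,0,0],"gripper":0},
  {"xyz":[0,-6,0],"rot":[0,0,0],"gripper":0},
  {"xyz":[0,-6,0],"rot":[0,0,0],"gripper":0},
  {"xyz":[0,-6,0],"rot":[0,0,0],"gripper":0},
])

```text
clock: 3.08
tool_pos: [0.5206, 0.1706, 0.0106]
ee_rot: [3.141, 0.0, 2.951]
ft_force: [-1.2, -0.1, 0.1]
finger_gap: -0.0001
grip_force: 0.0
```

Run:
```python
from h import *
report()
```

```text
t 3.08 tcp [0.5206 0.1706 0.0106] rp [3.141 0.   ] alpha 0.19 F [-1.2 -0.1  0.1] gap -0.0001
tcp bay [-165.7  159. ]
tube bay L,R [[-169.4, 121.9], [-199.7, -174.4]] len 297.9 phi 0.102 world [[0.5137, 0.134], [0.458, -0.1586]]
```

Run:
```python
from h import *
p,_=arm.camera("side");q,_=arm.camera("wrist")
a=cv2.resize(p[150:330,190:370,::-1],(480,480));b=cv2.resize(q[:,:,::-1],(320,240))
o=np.zeros((480,800,3),np.uint8);o[:,:480]=a;o[:240,480:]=b;cv2.imwrite("pics/a.png",o)
```

```text
(no output)
```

View pics/a.png

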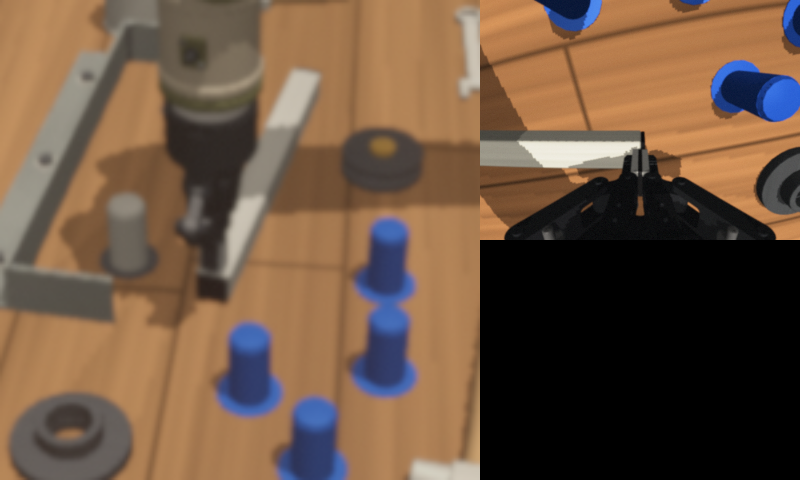

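Run:
```python
from h import *
from scipy.spatial.transform import Rotation as Ro
z=np.load("side0.npz");p,W=cloud("side",z["p"],z["d"])
m=plane_mask(W,.026,.034,(.35,.6,-.25,.25));n,l,s,c=cv2.connectedComponentsWithStats(m)
for k in range(1,n):
    if s[k,4]>100:
        P=W[l==k];i=np.argsort(P[:,1]);print(c[k],s[k,4],P[i[:15]].mean(0).round(4),P[i[-15:]].mean(0).round(4),P.mean(0).round(4))
s=arm.read_state();q,d=arm.camera("wrist");c=arm.camera_params("wrist");T=np.eye(4);T[:3,:3]=Ro.from_euler("xyz",s["ee_rot"]).as_matrix();T[:3,3]=s["tool_pos"]
T=T@c["T_tool_cam"];print(c["T_tool_cam"].round(3))
h,w=d.shape;u,v=np.meshgrid(np.arange(w),np.arange(h))
Q=cv2.undistortPoints(np.stack([u,v],-1).reshape(-1,1,2).astype(float),c["camera_matrix"],c["dist"])[:,0]
P=((np.c_[Q,np.ones(len(Q))]*d.reshape(-1,1))@T[:3,:3].T+T[:3,3]).reshape(h,w,3)
for v,u in[(240,200),(240,100),(240,275),(262,280),(275,282),(255,150),(280,150)]: print(u,v,P[v,u].round(4),q[v,u])
m=plane_mask(P,.027,.033,(.35,.6,-.25,.25));Z=P[m>0];i=np.argsort(Z[:,1]);print(Z[i[-30:]].mean(0),len(Z))
```

```text
[286.49848638 216.86680121] 991 [ 0.4602 -0.1549  0.0291] [0.5175 0.1755 0.0284] [0.4926 0.0274 0.0301]
[[-0.001 -0.946 -0.325  0.084]
 [ 1.    -0.001 -0.     0.001]
 [-0.    -0.325  0.946 -0.168]
 [ 0.     0.     0.     1.   ]]
200 240 [0.4986 0.1297 0.0204] [103 101  90]
100 240 [0.4875 0.0732 0.0214] [98 95 87]
275 240 [0.5063 0.1711 0.0209] [101  99  89]
280 262 [0.5097 0.1733 0.0414] [20 20 19]
282 275 [0.5101 0.1741 0.0535] [27 28 26]
150 255 [0.4979 0.1045 0.0312] [237 233 221]
150 280 [0.513  0.0988 0.0304] [238 234 220]
[0.51080905 0.17650426 0.02911637] 13095
```

Run:
```python
from h import *
p,_=arm.camera("side");q,_=arm.camera("wrist")
a=cv2.resize(p[205:275,250:320,::-1],(400,400));b=cv2.resize(q[200:320,220:340,::-1],(400,400))
cv2.imwrite("pics/b.png",np.hstack([a,b]))
report()
```

```text
t 3.38 tcp [0.5206 0.1713 0.0104] rp [3.141 0.   ] alpha 0.19 F [0.2 0.6 0.3] gap -0.0
tcp bay [-165.7  159.7]
tube bay L,R [[-168.4, 124.5], [-199.8, -174.4]] len 300.6 phi 0.105 world [[0.5149, 0.1365], [0.4579, -0.1586]]
```

View pics/b.png

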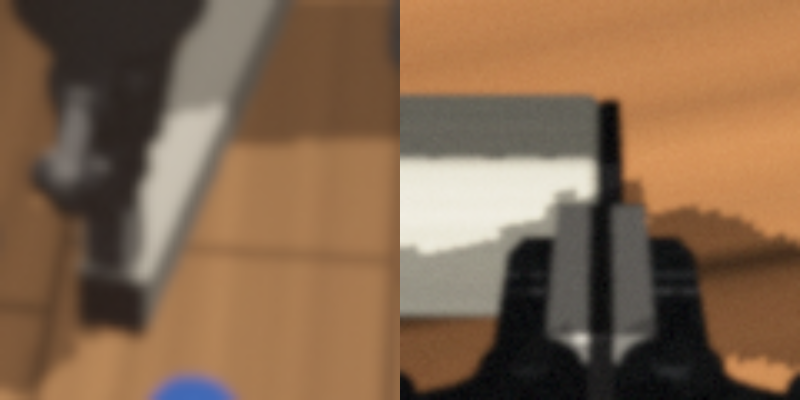

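```bash
cat >> h.py <<'E'
def wcloud():
    from scipy.spatial.transform import Rotation as Ro
    s=arm.read_state();q,d=arm.camera("wrist");c=arm.camera_params("wrist");T=np.eye(4);T[:3,:3]=Ro.from_euler("xyz",s["ee_rot"]).as_matrix();T[:3,3]=s["tool_pos"]
    T=T@c["T_tool_cam"];h,w=d.shape;u,v=np.meshgrid(np.arange(w),np.arange(h))
    Q=cv2.undistortPoints(np.stack([u,v],-1).reshape(-1,1,2).astype(float),c["camera_matrix"],c["dist"])[:,0]
    return q,((np.c_[Q,np.ones(len(Q))]*d.reshape(-1,1))@T[:3,:3].T+T[:3,3]).reshape(h,w,3)
E
python3 - <<'E'
from h import *
q,P=wcloud()
for u in(271,289):
    for v in range(250,300,3): print(u,v,P[v,u].round(4),q[v,u].mean().round())
E
```

```text
271 250 [0.5075 0.1696 0.0305] 220.0
271 253 [0.5089 0.1693 0.0312] 227.0
271 256 [0.5112 0.1688 0.0299] 218.0
271 259 [0.5126 0.1685 0.0306] 146.0
271 262 [0.5094 0.1695 0.0404] 91.0
271 265 [0.5092 0.1696 0.0438] 88.0
271 268 [0.5093 0.1696 0.0466] 93.0
271 271 [0.5095 0.1697 0.0493] 88.0
271 274 [0.5092 0.1698 0.0526] 93.0
271 277 [0.5098 0.1698 0.0543] 91.0
271 280 [0.5095 0.1699 0.0574] 92.0
271 283 [0.5098 0.1699 0.0596] 91.0
271 286 [0.5092 0.1701 0.063 ] 89.0
271 289 [0.5102 0.1699 0.0637] 86.0
271 292 [0.5093 0.1702 0.0674] 88.0
271 295 [0.5098 0.1702 0.0689] 83.0
271 298 [0.5095 0.1703 0.0716] 75.0
289 250 [5.237e-01 1.772e-01 3.000e-04] 150.0
289 253 [0.5254 0.1768 0.0011] 134.0
289 256 [5.279e-01 1.764e-01 3.000e-04] 86.0
289 259 [0.5295 0.1761 0.0014] 81.0
289 262 [0.5106 0.1784 0.0413] 87.0
289 265 [0.5106 0.1783 0.0444] 89.0
289 268 [0.5111 0.1782 0.0465] 91.0
289 271 [0.5107 0.1781 0.05  ] 95.0
289 274 [0.5109 0.178  0.0525] 95.0
289 277 [0.5105 0.178  0.0558] 92.0
289 280 [0.511  0.1778 0.0575] 89.0
289 283 [0.5106 0.1778 0.0606] 90.0
289 286 [0.5111 0.1777 0.0623] 92.0
289 289 [0.5111 0.1776 0.0646] 91.0
289 292 [0.5107 0.1776 0.0674] 90.0
289 295 [0.5105 0.1776 0.07  ] 92.0
289 298 [0.5105 0.1775 0.0721] 75.0
```

arm_command([
  {"xyz":[0,20,0],"rot":[0,0,0],"gripper":0},
  {"xyz":[0,18,0],"rot":[0,0,0],"gripper":0},
  {"xyz":[0,0,0],"rot":[0,0,0],"gripper":0},
  {"xyz":[0,0,6],"rot":[0,0,0],"gripper":0},
  {"xyz":[0,0,3],"rot":[0,0,0],"gripper":0},
])

```text
clock: 4.1
tool_pos: [0.5274, 0.2076, 0.001]
ee_rot: [-3.141, -0.0, 2.951]
ft_force: [-0.6, -0.8, 0.0]
finger_gap: 0.0003
grip_force: 0.0
```

Run:
```python
from h import *
report()
q,P=wcloud()
for u in(271,289):
    for v in range(255,272,2): print(u,v,P[v,u].round(4),q[v,u].mean().round())
```

```text
t 4.1 tcp [0.5274 0.2076 0.001 ] rp [-3.141 -0.   ] alpha 0.191 F [-0.6 -0.8  0. ] gap 0.0003
tcp bay [-162.1  196.4]
tube bay L,R [[-165.1, 162.4], [-199.7, -174.4]] len 338.6 phi 0.102 world [[0.5215, 0.174], [0.458, -0.1586]]
271 255 [0.5269 0.2026 0.0006] 88.0
271 257 [0.5278 0.2025 0.0014] 91.0
271 259 [5.297e-01 2.020e-01 2.000e-04] 89.0
271 261 [0.516  0.2057 0.0299] 83.0
271 263 [0.5162 0.2057 0.0315] 93.0
271 265 [0.5152 0.206  0.0355] 99.0
271 267 [0.516  0.2059 0.0361] 98.0
271 269 [0.5159 0.2059 0.0382] 97.0
271 271 [0.5159 0.206  0.0402] 96.0
289 255 [5.291e-01 2.133e-01 3.000e-04] 150.0
289 257 [0.5301 0.2131 0.0008] 133.0
289 259 [0.5319 0.2128 0.    ] 91.0
289 261 [0.5176 0.2146 0.0301] 80.0
289 263 [0.5181 0.2145 0.0312] 93.0
289 265 [0.517  0.2146 0.0352] 95.0
289 267 [0.5179 0.2144 0.0356] 95.0
289 269 [0.5175 0.2144 0.0383] 94.0
289 271 [0.5172 0.2144 0.0407] 94.0
```

arm_command([
  {"xyz":[0,0,5],"rot":[0,0,0],"gripper":0},
  {"xyz":[0,0,5],"rot":[0,0,0],"gripper":0},
  {"xyz":[0,0,4],"rot":[0,0,0],"gripper":0},
  {"xyz":[0,-8,0],"rot":[0,0,0],"gripper":0},
  {"xyz":[0,-8,0],"rot":[0,0,0],"gripper":0},
  {"xyz":[0,-6,0],"rot":[0,0,0],"gripper":0},
  {"xyz":[0,-6,0],"rot":[0,0,0],"gripper":0},
  {"xyz":[0,-6,0],"rot":[0,0,0],"gripper":0},
  {"xyz":[0,-6,0],"rot":[0,0,0],"gripper":0},
])

```text
clock: 5.32
tool_pos: [0.5204, 0.1692, -0.0123]
ee_rot: [3.141, 0.001, 2.952]
ft_force: [0.5, 4.5, -1.1]
finger_gap: 0.0003
grip_force: 2.0
```

Run:
```python
from h import *
report()
```

```text
t 5.33 tcp [ 0.5204  0.1692 -0.0123] rp [3.141e+00 1.000e-03] alpha 0.19 F [ 0.5  4.5 -1.1] gap 0.0003
tcp bay [-165.7  157.5]
tube bay L,R [[-169.9, 118.7], [-201.5, -193.2]] len 313.5 phi 0.101 world [[0.513, 0.1309], [0.4546, -0.1772]]
```

arm_command([
  {"xyz":[0,-6,0],"rot":[0,0,0],"gripper":0},
  {"xyz":[0,-6,0],"rot":[0,0,0],"gripper":0},
  {"xyz":[0,-6,0],"rot":[0,0,0],"gripper":0},
  {"xyz":[0,-6,0],"rot":[0,0,0],"gripper":0},
  {"xyz":[0,-6,0],"rot":[0,0,0],"gripper":0},
  {"xyz":[0,-6,0],"rot":[0,0,0],"gripper":0},
  {"xyz":[0,-6,0],"rot":[0,0,0],"gripper":0},
  {"xyz":[0,-6,0],"rot":[0,0,0],"gripper":0},
  {"xyz":[0,-6,0],"rot":[0,0,0],"gripper":0},
  {"xyz":[0,-6,0],"rot":[0,0,0],"gripper":0},
])

```text
clock: 6.62
tool_pos: [0.5088, 0.1099, -0.0124]
ee_rot: [3.141, 0.0, 2.952]
ft_force: [1.2, 4.9, 1.9]
finger_gap: 0.0002
grip_force: 2.6
```

arm_command([
  {"xyz":[0,15,0],"rot":[0,0,0],"gripper":0},
  {"xyz":[0,15,-30],"rot":[0,0,0],"gripper":0},
  {"xyz":[0,0,-60],"rot":[0,0,0],"gripper":0},
  {"xyz":[0,0,0],"rot":[0,0,0],"gripper":0},
])

```text
clock: 7.12
tool_pos: [0.5161, 0.1406, 0.0809]
ee_rot: [3.139, 0.004, 2.951]
ft_force: [-0.4, -0.3, -0.5]
finger_gap: -0.0001
grip_force: 0.0
```

Run:
```python
from h import *
report()
```

```text
t 7.12 tcp [0.5161 0.1406 0.0809] rp [3.139 0.004] alpha 0.19 F [-0.4 -0.3 -0.5] gap -0.0001
tcp bay [-167.6  128.6]
tube bay L,R [[-178.8, 28.3], [-207.1, -254.3]] len 284.0 phi 0.1 world [[0.4963, 0.0416], [0.4438, -0.2375]]
```

Run:
```python
from h import *
report([tow([-.233,-.082],B)[0]],False)
```

```text
t 7.17 tcp [0.5151 0.1402 0.0792] rp [3.14e+00 2.00e-03] alpha 0.19 F [-0.6 -0.2  0.2] gap -0.0001
tcp bay [-168.5  128.2]
to [ 0.4328 -0.0637] tool d mm 42.3 -215.8
```

arm_command([
  {"xyz":[7,-36,0],"rot":[0,0,0],"gripper":1},
  {"xyz":[7,-36,0],"rot":[0,0,0],"gripper":1},
  {"xyz":[7,-36,0],"rot":[0,0,0],"gripper":1},
  {"xyz":[7,-36,0],"rot":[0,0,0],"gripper":1},
  {"xyz":[7,-36,0],"rot":[0,0,0],"gripper":1},
  {"xyz":[7,-36,0],"rot":[0,0,0],"gripper":1},
  {"xyz":[0,0,40],"rot":[0,0,0],"gripper":1},
  {"xyz":[0,0,0],"rot":[0,0,0],"gripper":1},
])

```text
clock: 8.18
tool_pos: [0.4302, -0.0646, 0.0351]
ee_rot: [-3.14, -0.006, 2.951]
ft_force: [0.7, -0.4, 0.9]
finger_gap: 0.0856
grip_force: 0.0
```

Run:
```python
from h import *
report()
q,P=wcloud();cv2.imwrite("pics/c.png",q[:,:,::-1])
s=arm.read_state()["tool_pos"];D=P-s
g=(np.linalg.norm(D[...,:2],axis=-1)<.075)&(D[...,2]>.02)
for sg in(1,-1):
    k=g&(sg*D[...,1]>.02);print(sg,"tip z",np.percentile(P[k][:,2],[0,1,5]).round(4),"y range",np.percentile(D[k][:,1],[1,99]).round(4),k.sum())
```

```text
t 8.18 tcp [ 0.4302 -0.0646  0.0351] rp [-3.14  -0.006] alpha 0.191 F [ 0.7 -0.4  0.9] gap 0.0856
tcp bay [-235.5  -83.2]
1 tip z [0.0745 0.0807 0.0911] y range [0.021  0.0733] 15717
-1 tip z [0.0741 0.0801 0.0906] y range [-0.0689 -0.0208] 14674
```

View pics/c.png

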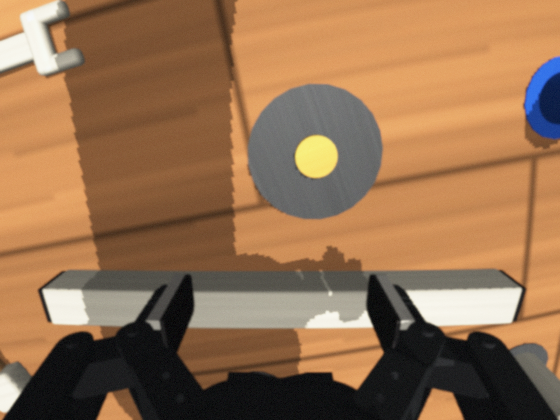

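arm_command([
  {"xyz":[0,0,25],"rot":[0,0,0],"gripper":1},
  {"xyz":[0,0,20],"rot":[0,0,0],"gripper":1},
  {"xyz":[0,0,10],"rot":[0,0,0],"gripper":1},
  {"xyz":[0,0,5],"rot":[0,0,0],"gripper":1},
  {"xyz":[-7,0,0],"rot":[0,0,0],"gripper":1},
  {"xyz":[-7,0,0],"rot":[0,0,0],"gripper":1},
  {"xyz":[-6,0,0],"rot":[0,0,0],"gripper":1},
  {"xyz":[-6,0,0],"rot":[0,0,0],"gripper":1},
  {"xyz":[-6,0,0],"rot":[0,0,0],"gripper":1},
])

```text
clock: 9.4
tool_pos: [0.4596, -0.0725, -0.009]
ee_rot: [-3.134, -0.01, 2.952]
ft_force: [-9.4, 2.7, 8.3]
finger_gap: 0.0855
grip_force: 6.6
```

Run:
```python
from h import *
report()
q,P=wcloud();m=plane_mask(P,.027,.033,(.35,.6,-.35,.25));Z=tobay(P[m>0][:,:2],B)*1000;i=np.argsort(Z[:,1]);print("R",Z[i[:60]].mean(0).round(1),"L",Z[i[-60:]].mean(0).round(1),len(Z))
```

```text
t 9.4 tcp [ 0.4596 -0.0725 -0.009 ] rp [-3.134 -0.01 ] alpha 0.189 F [-9.4  2.7  8.3] gap 0.0855
tcp bay [-205.5  -88.5]
R [-187.8 -246.7] L [-155.1   62.3] 23175
```

Run:
```python
from h import *
s=arm.read_state();print(s["qpos"].round(3),s["ft_force"],s["moment"],s["tool_pos"])
q,P=wcloud();cv2.imwrite("pics/d.png",q[:,:,::-1])
D=P-s["tool_pos"]
for u in(160,170,180,190,370,380,390,400):
    print(u,[ (v,*(P[v,u]*1000).round(0).astype(int)) for v in range(262,330,8)])
```

```text
[ 0.192  0.697 -0.232  2.319  0.809  0.213  0.594] [-5.56346852  1.370998    7.41245816] [0.32152856 1.10963038 0.03760227] [ 0.46045572 -0.0726775  -0.00898874]
160 [(262, np.int64(448), np.int64(-141), np.int64(1)), (270, np.int64(453), np.int64(-143), np.int64(0)), (278, np.int64(456), np.int64(-141), np.int64(6)), (286, np.int64(456), np.int64(-138), np.int64(15)), (294, np.int64(445), np.int64(-123), np.int64(44)), (302, np.int64(441), np.int64(-117), np.int64(56)), (310, np.int64(442), np.int64(-115), np.int64(61)), (318, np.int64(442), np.int64(-113), np.int64(67)), (326, np.int64(445), np.int64(-114), np.int64(67))]
170 [(262, np.int64(449), np.int64(-135), np.int64(1)), (270, np.int64(454), np.int64(-137), np.int64(0)), (278, np.int64(457), np.int64(-136), np.int64(6)), (286, np.int64(441), np.int64(-117), np.int64(44)), (294, np.int64(442), np.int64(-115), np.int64(51)), (302, np.int64(442), np.int64(-113), np.int64(56)), (310, np.int64(444), np.int64(-112), np.int64(59)), (318, np.int64(446), np.int64(-113), np.int64(61)), (326, np.int64(449), np.int64(-113), np.int64(62))
[... 2088 characters left out ...]
(458), np.int64(-25), np.int64(51)), (302, np.int64(459), np.int64(-26), np.int64(55)), (310, np.int64(460), np.int64(-28), np.int64(59)), (318, np.int64(462), np.int64(-29), np.int64(61)), (326, np.int64(465), np.int64(-29), np.int64(63))]
400 [(262, np.int64(474), np.int64(-4), np.int64(1)), (270, np.int64(479), np.int64(-4), np.int64(1)), (278, np.int64(380), np.int64(-55), np.int64(160)), (286, np.int64(482), np.int64(-8), np.int64(12)), (294, np.int64(464), np.int64(-19), np.int64(44)), (302, np.int64(460), np.int64(-22), np.int64(55)), (310, np.int64(459), np.int64(-25), np.int64(61)), (318, np.int64(459), np.int64(-26), np.int64(65)), (326, np.int64(462), np.int64(-27), np.int64(66))]
```

View pics/d.png

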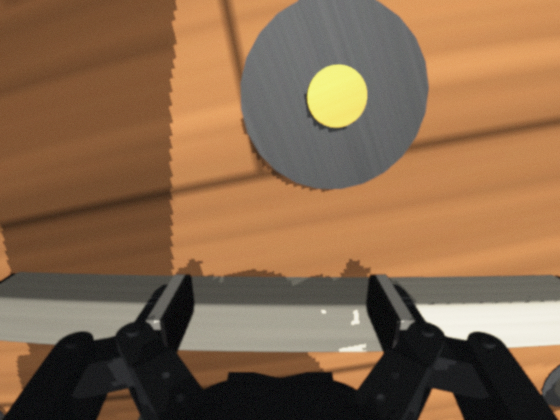

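arm_command([
  {"xyz":[0,0,-20],"rot":[0,0,0],"gripper":1},
  {"xyz":[0,0,-50],"rot":[0,0,0],"gripper":1},
  {"xyz":[15,35,-20],"rot":[0,0,0],"gripper":0},
  {"xyz":[15,35,0],"rot":[0,0,0],"gripper":0},
  {"xyz":[0,35,0],"rot":[0,0,0],"gripper":0},
  {"xyz":[0,35,0],"rot":[0,0,0],"gripper":0},
  {"xyz":[0,0,0],"rot":[0,0,0],"gripper":0},
])

```text
clock: 10.42
tool_pos: [0.4607, 0.0741, 0.0806]
ee_rot: [-3.138, -0.005, 2.955]
ft_force: [-1.0, -1.0, -0.3]
finger_gap: -0.0
grip_force: 0.0
```

Run:
```python
from h import *
report()
q,P=wcloud();m=plane_mask(P,.027,.033,(.35,.6,-.35,.25));Z=tobay(P[m>0][:,:2],B)*1000;i=np.argsort(Z[:,1]);print("R",Z[i[:60]].mean(0).round(1),"L",Z[i[-60:]].mean(0).round(1),len(Z))
print(arm.read_state()["qpos"].round(3))
```

```text
t 10.43 tcp [0.4607 0.0741 0.0806] rp [-3.138 -0.005] alpha 0.186 F [-1.  -1.  -0.3] gap -0.0
tcp bay [-217.1   57.7]
R [ -77.1 -200.5] L [-313.6  215.6] 9829
[ 0.072  0.547 -0.489  2.267  0.589  0.459  0.486]
```

```bash
sed -i 's/max(r\[1\])>90/max(r[1])>45/' h.py
python3 - <<'E'
from h import *
report()
E
```

```text
t 10.53 tcp [0.4595 0.0709 0.0802] rp [-3.135 -0.006] alpha 0.189 F [-1.1 -0.9  0.5] gap 0.0002
tcp bay [-217.9   54.4]
```

Run:
```python
from h import *
p,W=cloud("top")
m=plane_mask(W,.024,.036,(.35,.72,-.36,.3));n,l,s,c=cv2.connectedComponentsWithStats(m)
for k in range(1,n):
    if s[k,4]>30:
        cc,_=cv2.findContours((l==k).astype(np.uint8),0,2);r=cv2.minAreaRect(max(cc,key=len));print(s[k],r,(tobay(ray("top",cv2.boxPoints(r),.03)[:,:2],B)*1000).round(0).tolist())
```

```text
[224 156  41   6  63] ((244.0, 158.5), (5.0, 40.0), 90.0) [[2.0, 201.0], [12.0, 89.0], [-2.0, 88.0], [-13.0, 199.0]]
[296 162  72  12 109] ((331.73736572265625, 166.25965881347656), (71.70008087158203, 3.828207015991211), 7.765166282653809) [[-0.0, -2.0], [11.0, -2.0], [1.0, -201.0], [-10.0, -200.0]]
```

Run:
```python
from h import *
p,_=arm.camera("top");q,_=arm.camera("side");w,_=arm.camera("wrist")
o=np.zeros((600,800,3),np.uint8)
o[:300,:400]=cv2.resize(p[:,:,::-1],(400,300));o[:300,400:]=cv2.resize(q[:,:,::-1],(400,300));o[300:,:400]=cv2.resize(w[:,:,::-1],(400,300))
o[300:,400:]=cv2.resize(p[120:300,200:440,::-1],(400,300));cv2.imwrite("pics/e.png",o)
```

```text
(no output)
```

View pics/e.png

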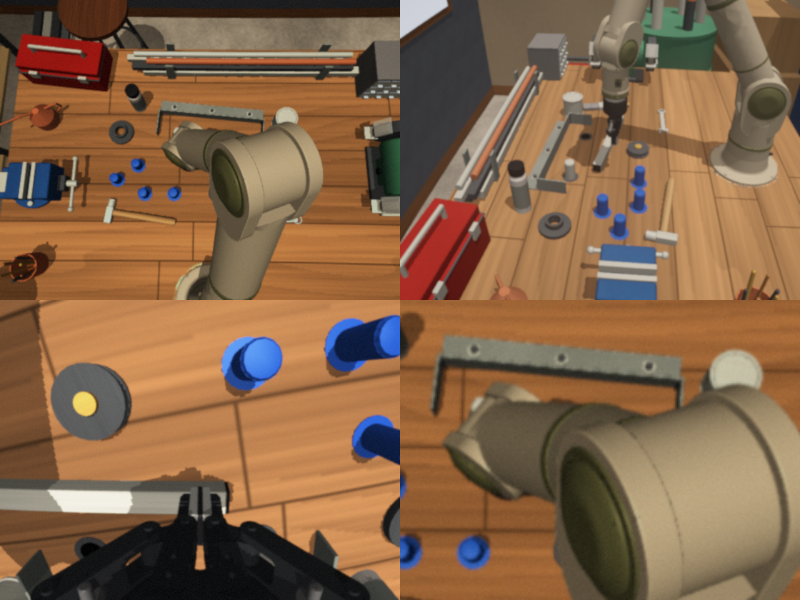

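```bash
cat >> h.py <<'E'
def wtube(P,q):
    """tube axis, seen end(s), in bay mm from a cloud"""
    m=plane_mask(P,.0265,.0335,(.36,.72,-.36,.32))
    t=P.copy();s=q.max(-1).astype(int)-q.min(-1)
    m&=((s<40)&(q.mean(-1)>85)).astype(np.uint8)
    m=cv2.morphologyEx(m,cv2.MORPH_OPEN,np.ones((3,3),np.uint8))
    Z=(tobay(P[m>0][:,:2],B)*1000)
    Z=Z[(Z[:,0]<-6)|(abs(Z[:,1])<190)]
    for _ in range(4):
        vx,vy,x0,y0=cv2.fitLine(Z.astype(np.float32),cv2.DIST_HUBER,0,.01,.01).ravel()
        if vy<0: vx,vy=-vx,-vy
        u=np.array([vx,vy]);n=np.array([vy,-vx]);d=(Z-[x0,y0])@n;Z=Z[abs(d)<22]
    a=(Z-[x0,y0])@u;d=(Z-[x0,y0])@n;lo,hi=np.percentile(d,[1,99]);mid=(lo+hi)/2
    c=np.array([x0,y0])+mid*n
    print("phi",np.arctan2(vx,vy).round(3),"width",(hi-lo).round(1),"loEnd",(c+np.percentile(a,.2)*u).round(1),"hiEnd",(c+np.percentile(a,99.8)*u).round(1),len(Z))
E
python3 - <<'E'
from h import *
q,P=wcloud();wtube(P,q)
q,P=cloud("side");wtube(P,q)
E
```

```text
phi 0.094 width 30.0 loEnd [-191.9 -197. ] hiEnd [-166.1   76.9] 8214
phi 0.059 width 31.6 loEnd [-177.1  -96.4] hiEnd [-166.8   77.4] 404
```

arm_command([
  {"xyz":[0,0,40],"rot":[0,0,0],"gripper":0},
  {"xyz":[0,0,30],"rot":[0,0,0],"gripper":0},
  {"xyz":[0,0,14],"rot":[0,0,0],"gripper":0},
  {"xyz":[0,0,8],"rot":[0,0,0],"gripper":0},
  {"xyz":[0,0,0],"rot":[0,0,0],"gripper":0},
])

```text
clock: 11.5
tool_pos: [0.459, 0.0707, -0.012]
ee_rot: [-3.135, -0.006, 2.952]
ft_force: [-0.4, 0.1, 0.9]
finger_gap: -0.0003
grip_force: 0.0
```

Run:
```python
from h import *
report([],False);print(arm.read_state()["qpos"].round(3))
q,P=wcloud();wtube(P,q)
```

```text
t 11.5 tcp [ 0.459   0.0707 -0.012 ] rp [-3.135 -0.006] alpha 0.19 F [-0.4  0.1  0.9] gap -0.0003
tcp bay [-218.5   54.1]
[-0.128  0.702 -0.216  2.325  0.815  0.195  0.281]
phi 0.033 width 29.3 loEnd [-182.7 -116.3] hiEnd [-177.1   53. ] 4535
```

arm_command([
  {"xyz":[-8,0,0],"rot":[0,0,0],"gripper":0},
  {"xyz":[-8,0,0],"rot":[0,0,0],"gripper":0},
  {"xyz":[-6,0,0],"rot":[0,0,0],"gripper":0},
  {"xyz":[-6,0,0],"rot":[0,0,1.2],"gripper":0},
  {"xyz":[-6,0,0],"rot":[0,0,1.4],"gripper":0},
  {"xyz":[-6,0,0],"rot":[0,0,1.4],"gripper":0},
  {"xyz":[-6,0,0],"rot":[0,0,1.4],"gripper":0},
  {"xyz":[-6,0,0],"rot":[0,0,1.4],"gripper":0},
  {"xyz":[-6,0,0],"rot":[0,0,1.4],"gripper":0},
  {"xyz":[-6,0,0],"rot":[0,0,1.4],"gripper":0},
  {"xyz":[-6,0,0],"rot":[0,0,1.4],"gripper":0},
  {"xyz":[-6,0,0],"rot":[0,0,1.4],"gripper":0},
])

```text
clock: 13.05
tool_pos: [0.5328, 0.0513, -0.0122]
ee_rot: [-3.135, -0.004, 2.734]
ft_force: [-2.2, 2.4, 2.1]
finger_gap: 0.0002
grip_force: 1.8
```

Run:
```python
from h import *
report();print(arm.read_state()["qpos"].round(3))
q,P=wcloud();wtube(P,q)
q,P=cloud("side");wtube(P,q)
```

```text
t 13.05 tcp [ 0.5328  0.0513 -0.0122] rp [-3.135 -0.004] alpha 0.408 F [-2.2  2.4  2.1] gap 0.0002
tcp bay [-143.3   41.2]
[ 0.009  0.738 -0.311  2.16   0.667  0.345  0.297]
phi 0.302 width 30.0 loEnd [-168.1 -113. ] hiEnd [-92.  131.1] 8382
phi 0.33 width 30.4 loEnd [-219.7 -254.7] hiEnd [-111.2   62.2] 426
```

arm_command([
  {"xyz":[16,0,-2],"rot":[0,0,0],"gripper":0},
  {"xyz":[0,-23,0],"rot":[0,0,0],"gripper":0.4},
  {"xyz":[0,-23,0],"rot":[0,0,0],"gripper":0.4},
  {"xyz":[0,-23,0],"rot":[0,0,0],"gripper":0.4},
  {"xyz":[0,-23,0],"rot":[0,0,0],"gripper":0.4},
  {"xyz":[0,-23,0],"rot":[0,0,0],"gripper":0.4},
  {"xyz":[0,-23,0],"rot":[0,0,0],"gripper":0.4},
  {"xyz":[0,0,7],"rot":[0,0,0],"gripper":0.4},
  {"xyz":[0,0,0],"rot":[0,0,0],"gripper":0.4},
])

```text
clock: 14.32
tool_pos: [0.4633, -0.0687, -0.0167]
ee_rot: [-3.135, -0.005, 2.735]
ft_force: [-0.4, 0.9, 0.3]
finger_gap: 0.0338
grip_force: 0.0
```

Run:
```python
from h import *
report();print(arm.read_state()["qpos"].round(3))
q,P=wcloud();wtube(P,q)
q,P=cloud("side");wtube(P,q)
```

```text
t 14.32 tcp [ 0.4633 -0.0687 -0.0167] rp [-3.135 -0.005] alpha 0.406 F [-0.4  0.9  0.3] gap 0.0338
tcp bay [-202.1  -84.4]
[ 0.16   0.711 -0.199  2.32   0.812  0.184  0.369]
phi 0.336 width 28.6 loEnd [-215.6 -242.7] hiEnd [-112.9   51.4] 11504
phi 0.303 width 30.3 loEnd [-163.4 -101.9] hiEnd [-111.2   65.2] 443
```

arm_command([
  {"xyz":[-6,0,0],"rot":[0,0,0.8],"gripper":0.4},
  {"xyz":[-6,0,0],"rot":[0,0,0],"gripper":0.4},
  {"xyz":[-6,0,0],"rot":[0,0,0],"gripper":0.4},
  {"xyz":[-6,1.5,0],"rot":[0,0,0],"gripper":0.4},
  {"xyz":[-6,1.5,0],"rot":[0,0,0],"gripper":0.4},
  {"xyz":[-6,1.5,0],"rot":[0,0,0],"gripper":0.4},
  {"xyz":[-6,1.5,0],"rot":[0,0,0],"gripper":0.4},
  {"xyz":[-6,1.5,0],"rot":[0,0,0],"gripper":0.4},
  {"xyz":[-6,1.5,0],"rot":[0,0,0],"gripper":0.4},
])

```text
clock: 15.6
tool_pos: [0.5142, -0.0833, -0.0166]
ee_rot: [-3.132, -0.007, 2.721]
ft_force: [-6.1, 0.6, 4.9]
finger_gap: 0.0341
grip_force: 3.1
```

Run:
```python
from h import *
report();
q,P=wcloud();wtube(P,q)
q,P=cloud("side");wtube(P,q)
```

```text
t 15.6 tcp [ 0.5142 -0.0833 -0.0166] rp [-3.132 -0.007] alpha 0.421 F [-6.1  0.6  4.9] gap 0.0341
tcp bay [-150.3  -94.6]
tube bay L,R [[2.3, 133.3], [0.4, -1.6]] len 134.9 phi 0.014 world [[0.6857, 0.1306], [0.6723, -0.0036]]
phi 0.331 width 28.9 loEnd [-174.  -244.9] hiEnd [-76.7  38.1] 15398
phi 0.357 width 32.7 loEnd [-185.1 -255.8] hiEnd [-68.   58.1] 437
```

arm_command([
  {"xyz":[-6,2,0],"rot":[0,0,0],"gripper":0.4},
  {"xyz":[-6,2,0],"rot":[0,0,0],"gripper":0.4},
  {"xyz":[-6,2,0],"rot":[0,0,0],"gripper":0.4},
])

```text
clock: 16.12
tool_pos: [0.5336, -0.085, -0.0167]
ee_rot: [-3.133, -0.006, 2.721]
ft_force: [-5.3, 1.1, 3.9]
finger_gap: 0.0342
grip_force: 2.9
```

arm_command([
  {"xyz":[15,0,0],"rot":[0,0,0],"gripper":0.4},
  {"xyz":[0,0,-50],"rot":[0,0,0],"gripper":0},
  {"xyz":[10,-40,-40],"rot":[0,0,0],"gripper":0},
  {"xyz":[0,-40,0],"rot":[0,0,0],"gripper":0},
  {"xyz":[0,0,0],"rot":[0,0,0],"gripper":0},
])

```text
clock: 16.75
tool_pos: [0.4783, -0.1498, 0.0745]
ee_rot: [-3.133, -0.003, 2.717]
ft_force: [0.5, 0.7, -0.7]
finger_gap: -0.0001
grip_force: 0.0
```

Run:
```python
from h import *
report();
q,P=wcloud();wtube(P,q)
q,P=cloud("side");wtube(P,q)
```

```text
t 16.75 tcp [ 0.4783 -0.1498  0.0745] rp [-3.133e+00 -3.000e-03] alpha 0.425 F [ 0.5  0.7 -0.7] gap -0.0001
tcp bay [-180.3 -163.9]
tube bay L,R [[-50.4, 57.6], [-121.4, -147.0]] len 216.5 phi 0.334 world [[0.6267, 0.0597], [0.5384, -0.138]]
phi 0.338 width 28.8 loEnd [-160.6 -258.3] hiEnd [-54.   45.3] 10617
phi 0.344 width 31.6 loEnd [-161.7 -256.9] hiEnd [-49.   57.7] 731
```

Run:
```python
from h import *
z=np.load("top0.npz");p,W=cloud("top",z["p"],z["d"])
for u,v in[(405,188),(411,215),(419,225),(428,250)]: print(W[v,u].round(3), (tobay(W[v,u][:2],B)*1000).round(0))
report([tow([-.175,-.294],B)[0]],False)
```

```text
[ 0.607 -0.307  0.015] [[ -39. -310.]]
[ 0.53  -0.319  0.018] [[-114. -328.]]
[ 0.502 -0.339  0.021] [[-141. -350.]]
[ 0.434 -0.36   0.019] [[-206. -377.]]
t 16.9 tcp [ 0.4805 -0.1461  0.0741] rp [-3.135 -0.004] alpha 0.419 F [-0.4  0.2  0.1] gap 0.0
tcp bay [-178.4 -160. ]
to [ 0.4724 -0.2799] tool d mm -47.1 -125.5
```

arm_command([
  {"xyz":[-10,-31,0],"rot":[0,0,0],"gripper":0},
  {"xyz":[-12,-31,0],"rot":[0,0,0],"gripper":0},
  {"xyz":[-12,-31,0],"rot":[0,0,0],"gripper":0},
  {"xyz":[-13,-32,0],"rot":[0,0,0],"gripper":0},
  {"xyz":[0,0,40],"rot":[0,0,0],"gripper":0},
  {"xyz":[0,0,0],"rot":[0,0,0],"gripper":0},
])

```text
clock: 17.65
tool_pos: [0.4711, -0.2787, 0.0327]
ee_rot: [-3.135, -0.009, 2.723]
ft_force: [-0.2, 0.2, 0.1]
finger_gap: -0.0002
grip_force: 0.0
```

Run:
```python
from h import *
report([tow([-.175,-.294],B)[0]],False)
q,P=wcloud();wtube(P,q)
print(arm.read_state()["qpos"].round(3))
```

```text
t 17.65 tcp [ 0.4711 -0.2787  0.0327] rp [-3.135 -0.009] alpha 0.418 F [-0.2  0.2  0.1] gap -0.0002
tcp bay [-176.4 -292.9]
to [ 0.4724 -0.2799] tool d mm -1.7 -0.6
phi 0.347 width 29.2 loEnd [-160.9 -258.2] hiEnd [-110.6 -119.2] 9522
[ 0.755  0.691 -0.484  2.11   0.674  0.505  0.91 ]
```

arm_command([
  {"xyz":[-2,0,25],"rot":[0,0,0.5],"gripper":0},
  {"xyz":[0,0,15],"rot":[0,0,0],"gripper":0},
  {"xyz":[0,0,5],"rot":[0,0,0],"gripper":0},
  {"xyz":[0,8,0],"rot":[0,0,0],"gripper":0},
  {"xyz":[0,8,0],"rot":[0,0,0],"gripper":0},
  {"xyz":[0,6,0],"rot":[0,0,0],"gripper":0},
  {"xyz":[0,6,0],"rot":[0,0,0],"gripper":0},
  {"xyz":[0,6,0],"rot":[0,0,0],"gripper":0},
  {"xyz":[0,6,0],"rot":[0,0,0],"gripper":0},
  {"xyz":[0,6,0],"rot":[0,0,0],"gripper":0},
])

```text
clock: 18.95
tool_pos: [0.4917, -0.2417, -0.01]
ee_rot: [-3.131, -0.004, 2.711]
ft_force: [-3.5, -7.5, 6.4]
finger_gap: 0.0002
grip_force: 3.9
```

Run:
```python
from h import *
report()
q,P=wcloud();wtube(P,q)
q,P=cloud("side");wtube(P,q)
```

```text
t 18.95 tcp [ 0.4917 -0.2417 -0.01  ] rp [-3.131 -0.004] alpha 0.431 F [-3.5 -7.5  6.4] gap 0.0002
tcp bay [-159.1 -254.3]
tube bay L,R [[-42.3, 78.8], [-160.5, -259.1]] len 358.0 phi 0.336 world [[0.6366, 0.0801], [0.4899, -0.2464]]
phi 0.374 width 29.9 loEnd [-163.1 -255.7] hiEnd [-108.3 -116.1] 12927
phi 0.342 width 30.2 loEnd [-152.5 -231. ] hiEnd [-42.4  78.2] 729
```

arm_command([
  {"xyz":[0,6,0],"rot":[0,0,0],"gripper":0},
  {"xyz":[0,6,0],"rot":[0,0,0],"gripper":0},
  {"xyz":[0,6,0],"rot":[0,0,0],"gripper":0},
  {"xyz":[0,6,0],"rot":[0,0,0],"gripper":0},
  {"xyz":[0,6,0],"rot":[0,0,0],"gripper":0},
  {"xyz":[0,6,0],"rot":[0,0,0],"gripper":0},
  {"xyz":[0,6,0],"rot":[0,0,0],"gripper":0},
  {"xyz":[0,6,0],"rot":[0,0,0],"gripper":0},
  {"xyz":[0,6,0],"rot":[0,0,0],"gripper":0},
  {"xyz":[0,6,0],"rot":[0,0,0],"gripper":0},
])

```text
clock: 20.35
tool_pos: [0.5166, -0.1867, -0.0107]
ee_rot: [-3.132, -0.005, 2.711]
ft_force: [-3.1, -6.2, 6.3]
finger_gap: 0.0
grip_force: 3.8
```

Run:
```python
from h import *
report()
q,P=wcloud();wtube(P,q)
q,P=cloud("side");wtube(P,q)
```

```text
t 20.35 tcp [ 0.5166 -0.1867 -0.0107] rp [-3.132 -0.005] alpha 0.431 F [-3.1 -6.2  6.3] gap 0.0
tcp bay [-139.  -197.4]
tube bay L,R [[-21.2, 135.3], [-135.4, -188.4]] len 343.2 phi 0.339 world [[0.6625, 0.1346], [0.5209, -0.1781]]
phi 0.378 width 29.8 loEnd [-143.1 -198.7] hiEnd [-88.  -59.7] 12843
phi 0.344 width 31.0 loEnd [-134.9 -183.1] hiEnd [-21.  134.6] 847
```

arm_command([
  {"xyz":[0,6,0],"rot":[0,0,0],"gripper":0},
  {"xyz":[0,6,0],"rot":[0,0,0],"gripper":0},
  {"xyz":[0,5,0],"rot":[0,0,0],"gripper":0},
  {"xyz":[2,5,0],"rot":[0,0,0],"gripper":0},
  {"xyz":[2,5,0],"rot":[0,0,0],"gripper":0},
  {"xyz":[2,5,0],"rot":[0,0,0],"gripper":0},
])

```text
clock: 21.25
tool_pos: [0.5247, -0.1552, -0.011]
ee_rot: [-3.132, -0.004, 2.711]
ft_force: [-2.4, -7.8, 6.7]
finger_gap: 0.0002
grip_force: 4.1
```

Run:
```python
from h import *
report()
q,P=cloud("side");wtube(P,q)
```

```text
t 21.25 tcp [ 0.5247 -0.1552 -0.011 ] rp [-3.132 -0.004] alpha 0.431 F [-2.4 -7.8  6.7] gap 0.0002
tcp bay [-133.6 -165.3]
tube bay L,R [[1.1, 184.7], [-124.2, -157.8]] len 364.6 phi 0.351 world [[0.689, 0.1819], [0.5347, -0.1485]]
phi 0.339 width 31.4 loEnd [-127.9 -153.2] hiEnd [-14.7 167.8] 802
```

arm_command([
  {"xyz":[0,-15,0],"rot":[0,0,0],"gripper":0},
  {"xyz":[21,0,0],"rot":[0,0,0],"gripper":0},
  {"xyz":[21,0,0],"rot":[0,0,0],"gripper":0},
  {"xyz":[0,20,0],"rot":[0,0,0],"gripper":0},
  {"xyz":[0,20,0],"rot":[0,0,0],"gripper":0},
  {"xyz":[0,17,0],"rot":[0,0,0],"gripper":0},
  {"xyz":[0,0,0],"rot":[0,0,0],"gripper":0},
])

```text
clock: 22.22
tool_pos: [0.5056, -0.0963, -0.0114]
ee_rot: [-3.136, -0.004, 2.715]
ft_force: [-0.6, 1.0, 0.3]
finger_gap: -0.0001
grip_force: 0.0
```

Run:
```python
from h import *
report()
q,P=wcloud();wtube(P,q)
q,P=cloud("side");wtube(P,q)
```

```text
t 22.23 tcp [ 0.5056 -0.0963 -0.0114] rp [-3.136 -0.004] alpha 0.427 F [-0.6  1.   0.3] gap -0.0001
tcp bay [-157.7 -108.2]
tube bay L,R [[5.8, 185.9], [-86.6, -70.1]] len 272.2 phi 0.346 world [[0.6937, 0.1828], [0.5797, -0.0644]]
phi 0.383 width 28.7 loEnd [-123.9 -123.8] hiEnd [-62.5  28.5] 5780
phi 0.34 width 31.4 loEnd [-123.2 -138.6] hiEnd [-15.3 167. ] 761
```

arm_command([
  {"xyz":[-7,0,0],"rot":[0,0,0],"gripper":0},
  {"xyz":[-6,0,0],"rot":[0,0,0],"gripper":0},
  {"xyz":[-6,0,0],"rot":[0,0,0],"gripper":0},
  {"xyz":[-6,0,0],"rot":[0,0,-1.2],"gripper":0},
  {"xyz":[-6,0,0],"rot":[0,0,-1.2],"gripper":0},
  {"xyz":[-6,0,0],"rot":[0,0,-1.2],"gripper":0},
  {"xyz":[-6,0,0],"rot":[0,0,-1.2],"gripper":0},
  {"xyz":[-6,0,0],"rot":[0,0,-1.2],"gripper":0},
  {"xyz":[-6,0,0],"rot":[0,0,-1.2],"gripper":0},
  {"xyz":[-6,0,0],"rot":[0,0,-1.2],"gripper":0},
])

```text
clock: 23.62
tool_pos: [0.5614, -0.1209, -0.0116]
ee_rot: [-3.135, -0.005, 2.861]
ft_force: [-3.3, 0.2, 2.4]
finger_gap: 0.0001
grip_force: 1.7
```

Run:
```python
from h import *
report()
q,P=wcloud();wtube(P,q)
q,P=cloud("side");wtube(P,q)
```

```text
t 23.62 tcp [ 0.5614 -0.1209 -0.0116] rp [-3.135 -0.005] alpha 0.281 F [-3.3  0.2  2.4] gap 0.0001
tcp bay [-100. -128.]
tube bay L,R [[-28.3, 174.7], [-69.7, -92.8]] len 270.8 phi 0.154 world [[0.6588, 0.1745], [0.5946, -0.0885]]
phi 0.273 width 34.4 loEnd [ -89.9 -135. ] hiEnd [-47.5  16.4] 8312
phi 0.147 width 29.8 loEnd [ -76.1 -142.8] hiEnd [-28.9 175.7] 757
```

arm_command([
  {"xyz":[-6,0,0],"rot":[0,0,-2.2],"gripper":0},
  {"xyz":[-6,0,0],"rot":[0,0,-2.2],"gripper":0},
  {"xyz":[-6,0,0],"rot":[0,0,-2.2],"gripper":0},
  {"xyz":[-6,0,0],"rot":[0,0,-1.5],"gripper":0},
  {"xyz":[-6,0,0],"rot":[0,0,-1.5],"gripper":0},
  {"xyz":[-6,0,0],"rot":[0,0,-1.5],"gripper":0},
])

```text
clock: 24.52
tool_pos: [0.5967, -0.1279, -0.0118]
ee_rot: [-3.136, -0.006, 3.054]
ft_force: [-3.2, -0.2, 2.0]
finger_gap: -0.0001
grip_force: 1.6
```

Run:
```python
from h import *
report()
q,P=cloud("side");wtube(P,q)
```

```text
t 24.52 tcp [ 0.5967 -0.1279 -0.0118] rp [-3.136 -0.006] alpha 0.087 F [-3.2 -0.2  2. ] gap -0.0001
tcp bay [ -64.2 -131.9]
tube bay L,R [[-43.1, 178.2], [-39.7, -95.8]] len 274.1 phi -0.013 world [[0.6443, 0.1793], [0.6242, -0.094]]
phi -0.023 width 29.2 loEnd [ -36.5 -155.3] hiEnd [-44.  174.2] 730
```

arm_command([
  {"xyz":[14,0,0],"rot":[0,0,0],"gripper":0},
  {"xyz":[0,35,0],"rot":[0,0,0],"gripper":0.4},
  {"xyz":[0,35,0],"rot":[0,0,0],"gripper":0.4},
  {"xyz":[0,35,0],"rot":[0,0,0],"gripper":0.4},
  {"xyz":[0,35,0],"rot":[0,0,0],"gripper":0.4},
  {"xyz":[0,0,5],"rot":[0,0,0],"gripper":0.4},
  {"xyz":[-6,0,0],"rot":[0,0,0],"gripper":0.4},
  {"xyz":[-6,0,0],"rot":[0,0,0],"gripper":0.4},
  {"xyz":[-6,0,0],"rot":[0,0,0],"gripper":0.4},
  {"xyz":[-6,0,0],"rot":[0,0,0],"gripper":0.4},
])

```text
clock: 25.88
tool_pos: [0.6169, 0.0098, -0.0177]
ee_rot: [-3.135, -0.009, 3.052]
ft_force: [-6.7, 0.3, 5.6]
finger_gap: 0.0343
grip_force: 3.6
```

Run:
```python
from h import *
report()
q,P=cloud("side");wtube(P,q)
```

```text
t 25.88 tcp [ 0.6169  0.0098 -0.0177] rp [-3.135 -0.009] alpha 0.09 F [-6.7  0.3  5.6] gap 0.0343
tcp bay [-55.9   7. ]
phi -0.071 width 33.9 loEnd [-22.4  -3.3] hiEnd [-34.8 172.1] 422
```

arm_command([
  {"xyz":[-5,0,0],"rot":[0,0,0],"gripper":0.4},
  {"xyz":[-5,0,0],"rot":[0,0,0],"gripper":0.4},
  {"xyz":[-3,0,0],"rot":[0,0,0],"gripper":0.4},
])

```text
clock: 26.35
tool_pos: [0.6304, 0.0089, -0.0178]
ee_rot: [-3.135, -0.009, 3.052]
ft_force: [-7.1, 0.8, 4.0]
finger_gap: 0.0342
grip_force: 3.5
```

Run:
```python
from h import *
report()
q,P=wcloud();wtube(P,q)
q,P=cloud("side");wtube(P,q)
```

```text
t 26.35 tcp [ 0.6304  0.0089 -0.0178] rp [-3.135 -0.009] alpha 0.09 F [-7.1  0.8  4. ] gap 0.0342
tcp bay [-42.4   7.3]
tube bay L,R [[-13.1, 194.8], [-15.0, 53.9]] len 140.9 phi 0.013 world [[0.6757, 0.1932], [0.6617, 0.053]]
phi 0.005 width 31.3 loEnd [ -16.1 -141.9] hiEnd [-14.7 155.8] 15746
phi -0.017 width 30.1 loEnd [-14.4  10.6] hiEnd [-17.3 176.5] 374
```

arm_command([
  {"xyz":[-1.5,0,0],"rot":[0,0,0],"gripper":0.4},
  {"xyz":[-1,0,0],"rot":[0,0,0],"gripper":0.4},
])

```text
clock: 26.75
tool_pos: [0.6322, 0.0088, -0.0179]
ee_rot: [-3.135, -0.009, 3.052]
ft_force: [-10.3, 1.5, 6.9]
finger_gap: 0.0343
grip_force: 5.3
```

arm_command([
  {"xyz":[-1.5,0,0],"rot":[0,0,0],"gripper":0.4},
  {"xyz":[0,0,0],"rot":[0,0,0],"gripper":0.4},
])

```text
clock: 27.0
tool_pos: [0.6321, 0.0088, -0.0179]
ee_rot: [-3.134, -0.012, 3.053]
ft_force: [-14.1, 0.9, 9.1]
finger_gap: 0.0344
grip_force: 6.6
```

arm_command([
  {"xyz":[15,0,0],"rot":[0,0,0],"gripper":0.4},
  {"xyz":[25,0,0],"rot":[0,0,0],"gripper":0.4},
  {"xyz":[10,0,-50],"rot":[0,0,0],"gripper":0.4},
  {"xyz":[0,0,-60],"rot":[0,0,0],"gripper":0.4},
  {"xyz":[0,0,-60],"rot":[0,0,0],"gripper":0.4},
  {"xyz":[0,50,-30],"rot":[0,0,0],"gripper":0.4},
  {"xyz":[0,55,0],"rot":[0,0,0],"gripper":0.4},
  {"xyz":[0,55,0],"rot":[0,0,0],"gripper":0.4},
  {"xyz":[0,55,0],"rot":[0,0,0],"gripper":0.4},
  {"xyz":[0,55,0],"rot":[0,0,0],"gripper":0.4},
  {"xyz":[0,55,0],"rot":[0,0,0],"gripper":0.4},
  {"xyz":[0,0,0],"rot":[0,0,0],"gripper":0.4},
])

```text
clock: 28.5
tool_pos: [0.6146, 0.3445, 0.181]
ee_rot: [-3.141, -0.006, 3.059]
ft_force: [-0.2, -0.8, 0.0]
finger_gap: 0.034
grip_force: 0.0
```

Run:
```python
from h import *
report()
q,P=cloud("top");wtube(P,q)
m=plane_mask(P,.027,.033,(.6,.72,-.25,.25));Z=tobay(P[m>0][:,:2],B)*1000
for y in range(-180,181,40):
    k=Z[abs(Z[:,1]-y)<12]
    if len(k): print(y,k[:,0].min().round(1),k[:,0].max().round(1))
p2,_=arm.camera("side")
o=np.hstack([cv2.resize(q[115:265,180:430,::-1],(500,300)),cv2.resize(p2[140:290,170:320,::-1],(300,300))]);cv2.imwrite("pics/f.png",o)
```

```text
t 28.5 tcp [0.6146 0.3445 0.181 ] rp [-3.141 -0.006] alpha 0.083 F [-0.2 -0.8  0. ] gap 0.034
tcp bay [-86.9 340.3]
phi -0.244 width 19.1 loEnd [  -7.3 -151.9] hiEnd [ -15.4 -119.3] 48
-180 -1.0 0.1
-140 -30.1 1.6
```

View pics/f.png

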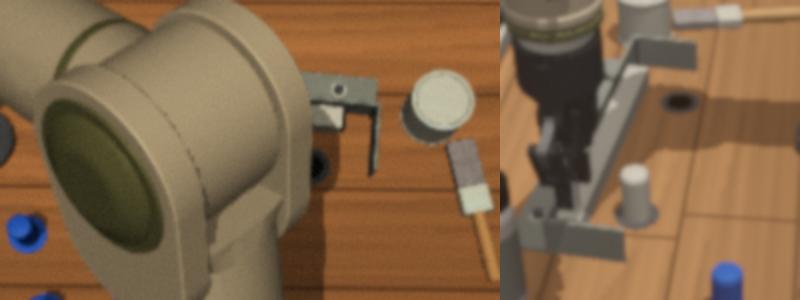

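arm_command([
  {"xyz":[40,30,0],"rot":[0,0,0],"gripper":0.4},
  {"xyz":[40,40,0],"rot":[0,0,0],"gripper":0.4},
  {"xyz":[40,40,0],"rot":[0,0,0],"gripper":0.4},
  {"xyz":[40,40,0],"rot":[0,0,0],"gripper":0.4},
  {"xyz":[40,40,0],"rot":[0,0,0],"gripper":0.4},
  {"xyz":[40,40,0],"rot":[0,0,0],"gripper":0.4},
  {"xyz":[0,0,0],"rot":[0,0,0],"gripper":0.4},
])

```text
clock: 29.52
tool_pos: [0.3933, 0.5916, 0.1819]
ee_rot: [-3.139, -0.008, 3.058]
ft_force: [-0.2, -0.4, 0.1]
finger_gap: 0.034
grip_force: 0.0
```

Run:
```python
from h import *
report()
for c in("top","side"):
    q,P=cloud(c)
    m=plane_mask(P,.027,.033,(.6,.72,-.25,.25));Z=tobay(P[m>0][:,:2],B)*1000
    for y in range(-180,181,40):
        k=Z[abs(Z[:,1]-y)<8]
        if len(k): print(c,y,np.percentile(k[:,0],[3,97]).round(1))
    k=Z[(Z[:,0]<-8)&(Z[:,0]>-25)];print(k[:,1].min(),k[:,1].max())
    if c=="top":
        hsv=cv2.cvtColor(q,cv2.COLOR_RGB2HSV);z0=np.load("top0.npz")["p"]
        cv2.imwrite("pics/g.png",np.vstack([cv2.resize(q[100:340,100:460,::-1],(435,290)),cv2.resize(z0[100:340,100:460,::-1],(435,290))]))
```

```text
t 29.52 tcp [0.3933 0.5916 0.1819] rp [-3.139 -0.008] alpha 0.083 F [-0.2 -0.4  0.1] gap 0.034
tcp bay [-328.7  567.4]
tube bay L,R [[-12.6, 200.0], [-15.1, -200.6]] len 400.6 phi 0.006 world [[0.6767, 0.1983], [0.6397, -0.2006]]
top -180 [-1.1  0.5]
top -140 [-29.6  -0.1]
top -100 [-28.2  -0.4]
top -60 [-28.9  -0.1]
top -20 [-29.8  -0. ]
top 20 [-28.9   1.5]
top 60 [-27.1   1.9]
top 100 [-27.9   1.9]
top 140 [-27.6   2. ]
top 180 [-27.4   3.3]
-250.3414018759741 200.50386583535737
side -180 [-1.4 -0.1]
side -140 [-30.   -0.4]
side -100 [-30.7  -0.6]
side -60 [-29.6   0.6]
side -20 [-30.    0.4]
side 20 [-29.9   1.5]
side 60 [-29.2   0.3]
side 100 [-28.3   1.9]
side 140 [-81.4   1.6]
side 180 [-25.4   1.7]
-249.58589096202627 206.81114532527755
```

View pics/g.png

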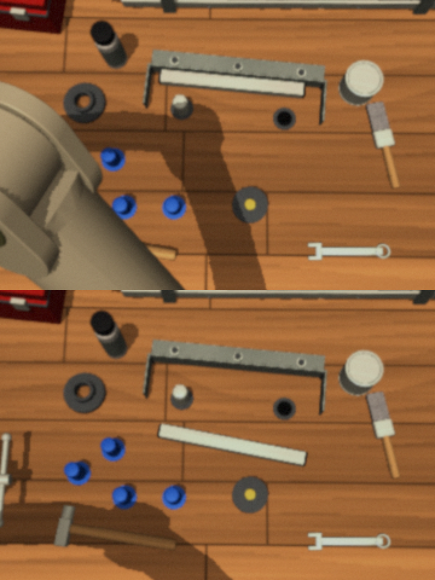

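The tube lies flat against the rail, behind the stake, and the other things have not moved, so I'm handing the job in.

```bash
python3 -c "
from plant import arm
print(arm.close_job())"
```

```text
the job is handed in; nothing more can be done
None
```

The tube is put away flat against the back rail behind the stake, left end in first and then the right end swung in, with no other loose things seen to have moved; the job was handed in at about 30 s. One slip: early on, the open fingertips came down on top of the tube with about 8 N and dragged it roughly 8 mm forward. I lifted off and did the rest by pushing its sides and ends.

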